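String parts on two kitting posts in fitting order

TASK

Load the two kitting posts for the fitter. On the post with the round foot put the ball bearing first, then the plain sleeve on top of it, then the hexagon nut on top of that; on the post with the square foot put the round flange ring first and the square plate on top of it. Everything must sit flat, fully down on what is below it, and the marker, screwdriver and tweezers must be left lying where they are.

Things in the scene. Friction and masses are not known exactly. Their poses are not given: they have to be found in the camera images.
- post_round: Kitting post with a round aluminium foot, 66 mm across and 10 mm thick. Fixed, does not move. From the foot's top, 10 mm above the bench, a round post 16 mm across rises straight from the centre by 50 mm (tip 60 mm above the bench, its last 9 mm tapered). Origin: on the post's axis at the underside of the foot, on the bench; z up along the post.
- post_square: Kitting post with a square aluminium foot, 66 x 66 mm and 10 mm thick. Fixed, does not move. From the foot's top, 10 mm above the bench, a round post 16 mm across rises straight from the centre by 50 mm (tip 60 mm above the bench, its last 9 mm tapered). Origin: on the post's axis at the underside of the foot, on the bench; z up along the post.
- bearing: Steel ball bearing, outside diameter 52 mm, 15 mm high; two bright races with a dark, ball-filled gap between, with a round 26 mm bore right through its middle along its own z axis. It lies flat on the bench, loose. Origin: on the bore's axis, at the underside; z up.
- sleeve: Plain steel sleeve (short tube), the smallest round part: outside diameter 38 mm, 22 mm high, with a round 26 mm bore right through its middle along its own z axis. It lies flat on the bench, loose. Origin: on the bore's axis, at the underside; z up.
- hex_nut: Big dark steel hexagon nut, 48 mm across flats, 55 mm across corners, 18 mm high; one pair of flats faces along its own +y and -y axis (the others at 60 degree steps), with a round 26 mm bore right through its middle along its own z axis. It lies flat on the bench, loose. Origin: on the bore's axis, at the underside; z up.
- flange_ring: Round aluminium flange ring, outside diameter 58 mm, 16 mm high, six small dark holes round its top face, with a round 26 mm bore right through its middle along its own z axis. It lies flat on the bench, loose. Origin: on the bore's axis, at the underside; z up.
- square_plate: Square steel plate, 46 x 46 mm, 16 mm high, sides along its own x and y axes, a small dark dot near each corner, with a round 26 mm bore right through its middle along its own z axis. It lies flat on the bench, loose. Origin: on the bore's axis, at the underside; z up.
- marker_1: Red and white marker pen, 12 x 132 mm, 14 mm high, lying on the bench. Loose; to be left where it lies. Origin: under its middle, on the bench; its length runs along its own y axis.
- screwdriver_red: Screwdriver with a red handle, 22 x 164 mm, 21 mm high, lying on the bench. Loose; to be left where it lies. Origin: under its middle, on the bench; its length runs along its own y axis.
- tweezers_1: Steel tweezers with a blue end, 12 x 126 mm, 9 mm high, lying on the bench. Loose; to be left where it lies. Origin: under its middle, on the bench; its length runs along its own y axis.
Mind the look-alikes: they are no part of the job. What is shaped like the hex_nut but brown is not meant. Leave any green look-alike of the post_round alone.

How it is judged:
By the outcome, as a careful person would: the job done as asked, in the order asked, and still so for the second after the job is handed in, with the robot touching nothing.
It also fails if it takes over 128 s, if anything falls off the work surface, if the arm or the gripper's body presses on something with over 40 N, if the wrist force passes 120 N, or if a joint passes its speed limit or range.

ROBOT

A 6-joint arm with a two-finger parallel gripper is mounted at the origin on a cart in front of the work surface, level with it; the furniture and walls round the work are solid. World frame = base frame: x ahead of the robot, y to its left, z up, the work surface at z = 0. Lengths are in mm, angles in degrees, forces in N, time in s.
With the tool pointing down it reaches from about 350 to 850 mm from the base axis. Payload 8.1 kg.
Tool frame: the origin (TCP) lies at the very end of the fingers, on their centre line; the grasp point (between the pads) lies 19 mm behind it (r.grip_point_offset is the distance from the TCP to the grasp point, in mm); z points along the fingers, y is the line along which they close (so a half turn about z gives the same grasp; the last joint's range is limited). The gripper opens to 85 mm and grips with 20 to 120 N. Pads are 22 mm wide; open, the fingers measure 114 mm over their backs; the gripper's body (76 mm by 85 mm) begins 54 mm behind the grasp point. The pads swing forward as they close: fully open they stand 13 mm farther back than shut.
Start: joints at [-70.439, 7.471, 85.268, -0, 87.261, -4.893], TCP at [248.396, -546.173, 231.292] pointing down, gripper open.
Joint ranges: [-169.43, 169.43], [-51.17, 129.36], [1.28, 143.12], [-76.62, 256.62], [0, 156.53], [-152.29, 152.29]. Speed limits (degrees/s): [136.94, 136.94, 159.86, 180, 180, 180].

INTERFACE

Orientations are given as [roll, pitch, yaw] about the fixed x, y, z axes, in that order (R = Rz(yaw) Ry(pitch) Rx(roll)).
In Python, from bench import status, eyes, r gives the robot as it stands.
- The arm moves only by the shell command python3 -m handwheel 'ROWS' [FORCE]. ROWS is a JSON object whose one key "series" holds a list that holds one entry, the list of rows, each a list of 7 numbers: the shift along the tool's x, y, z in cm, then the turn, a rotation vector about the tool's x, y, z in rad, then the opening, from 0 (shut) to 1 (fully open). In form: {"series": [[[tx, ty, tz, rx, ry, rz, claw], ...]]}. A call has 1 to 12 rows; each row is the pose to reach, as a shift and turn from the pose commanded when the call began, along the tool's axes at that moment; what a row does not reach only later rows make up. A row lasts 1/8 s, in which the tool goes at most 62.5 mm and 10.7 degrees, less where a joint would pass 70% of its speed; a pose out of reach is approached as far as the arm can. A call with a gripper value outside its range is refused whole. The fingers move at their own pace and stop on an object; FORCE is the grip in N (left out, the last holds). Time passes only in rows, so rows that repeat a pose let the fingers close. It gives the time, the measured TCP pose, the force, the opening and the grip force at its end, in the units of the state.
- status.sense(): the state, without advancing time (a new reading comes with each control period).
- eyes.snapshot(name): name is "scene" or "top" or "wrist"; returns a dict with "img" (384x512x3 uint8, red, green, blue), "mtx" (3x3 intrinsics, pixels), "R" (3x3) and "t" (3): a world point X has camera coordinates R X + t. Camera axes: x right, y down, z forward; pixel columns grow to the right and rows downward; lengths in mm; the calibration is good to about 2 mm. A picture is of the moment at which its call begins. There is no depth.
- r.hand_in(): hands the job in; it is judged then, once.
The state is a dict: "time": time; "joint_pos": joint angles; "qd": joint speeds; "joint_efforts": joint torques, N m; "tool_pos": TCP position; "tcp_rot": TCP orientation; "ft_force": force on the tool from outside, world axes, zero at the start; "wrist_torque": the same for the moment, N m; "finger_gap": finger opening in mm; "grip_force": force on a finger pad.
Only numpy, scipy, OpenCV 4.12 (cv2) and the standard library are available. Lean on these libraries where they do the work, as an engineer would, in place of code of your own. Each camera call takes 0.05 s, during which the arm holds its last target. There are 200 camera calls.

## Working session

There is one attempt and no reset: what is moved stays moved. The work goes in short steps, Python scripts to look and compute and a shell command to move; the robot and the scene stay as the last step left them, time stands still between calls to the robot, and variables do not carry over. Pictures are saved under pics/ and viewed, at most 14 in all, crops included, and the job is handed in when it is done.

```bash
mkdir -p pics; ls
python3 - <<'E'
from bench import status, eyes, r
import cv2
for n in("top","scene"):
    s=eyes.snapshot(n); cv2.imwrite(f"pics/{n}0.png",cv2.resize(s["img"][:,:,::-1],(800,600),interpolation=cv2.INTER_CUBIC))
    print(n,s["mtx"],s["R"],s["t"])
print(status.sense())
E
```

```text
pics
top [[375.02503043   0.         260.62464484]
 [  0.         375.02503043 194.45425711]
 [  0.           0.           1.        ]] [[-0.02501225 -0.99961129 -0.01231465]
 [-0.99726869  0.02580619 -0.06920408]
 [ 0.06949498  0.01055007 -0.99752651]] [  23.12036623  485.89294606 1022.64797653]
scene [[491.98105946   0.         245.32190804]
 [  0.         491.98105946 190.48621886]
 [  0.           0.           1.        ]] [[ 0.80149803 -0.59786876 -0.01240379]
 [-0.34770506 -0.44905454 -0.82307424]
 [ 0.4865204   0.66400525 -0.56779832]] [-373.19187892  180.01060656 1191.68800793]
{'time': 0.1, 'joint_pos': array([-7.04381336e+01,  7.51324011e+00,  8.53237524e+01,  1.53725706e-05,
        8.72616871e+01, -4.89306076e+00]), 'qd': array([-0.04623519, -0.18884065, -0.20836651,  0.04806292,  0.07456555,
       -0.0089835 ]), 'joint_efforts': array([ 8.47598076e-04, -5.70952177e+01, -5.01942980e+01, -2.04972048e-04,
        8.15988926e-03, -1.52588468e-04]), 'tool_pos': array([ 248.23766202, -545.68710016,  230.31686639]), 'tcp_rot': array([-1.79901681e+02, -8.43229409e-03,  2.44549192e+01]), 'ft_force': array([ 0.39922127, -0.20494768,  0.18436727]), 'wrist_torque': array([ 0.01453996, -0.00424247, -0.00911548]), 'grip_force': 0.0, 'finger_gap': 85.12023790210358}
```

View pics/top0.png

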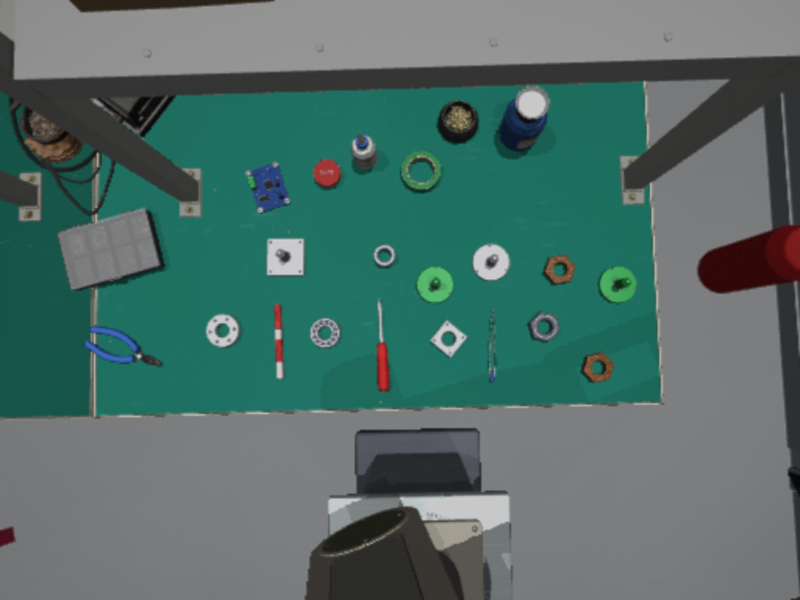

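View pics/scene0.png

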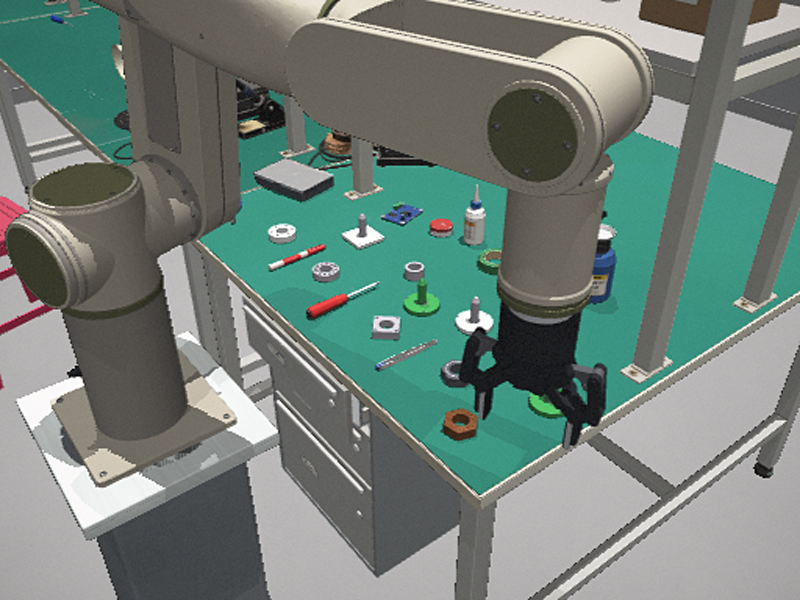

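Candidates in the top view (800×600):
- **Nuts:** (544,326) dark grey, (559,269) and (598,367) brown. The grey one is meant.
- **Round-foot posts:** (491,262) bare aluminium, (435,285) and (618,284) green. The aluminium one is meant.
- **Rings:** (325,333) is the bearing with its ball gap, (385,256) the small sleeve, (222,331) the flange with holes, and (421,171) a green ring that is no part of the job.
- **No rivals:** the square plate at (448,339) and the square post at (285,257).

Next I check these in enlarged crops.

Run:
```python
from bench import status, eyes, r
import cv2
i=eyes.snapshot("top")["img"][:,:,::-1]
# left: cols 125-285, right: cols 270-430; rows 145-255
for n,c in(("L",125),("R",265)):
    cv2.imwrite(f"pics/c{n}.png",cv2.resize(i[145:255,c:c+160],(800,550),interpolation=cv2.INTER_CUBIC))
```

```text
(no output)
```

View pics/cL.png

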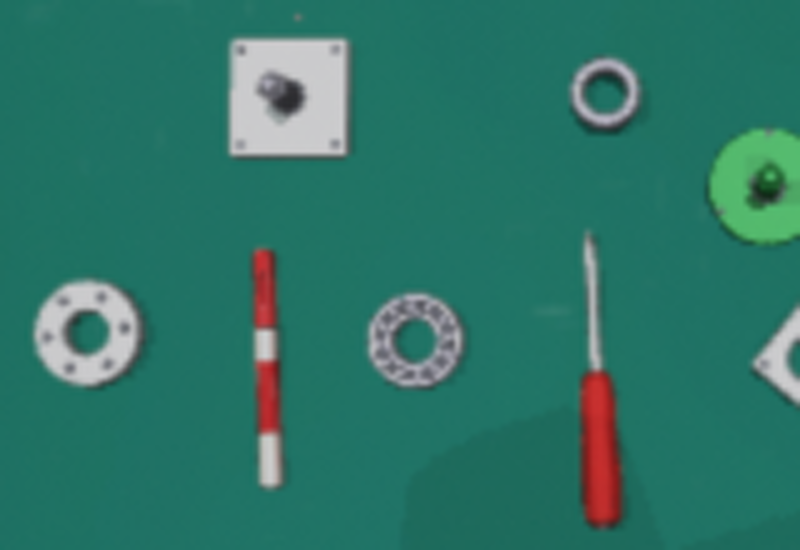

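View pics/cR.png

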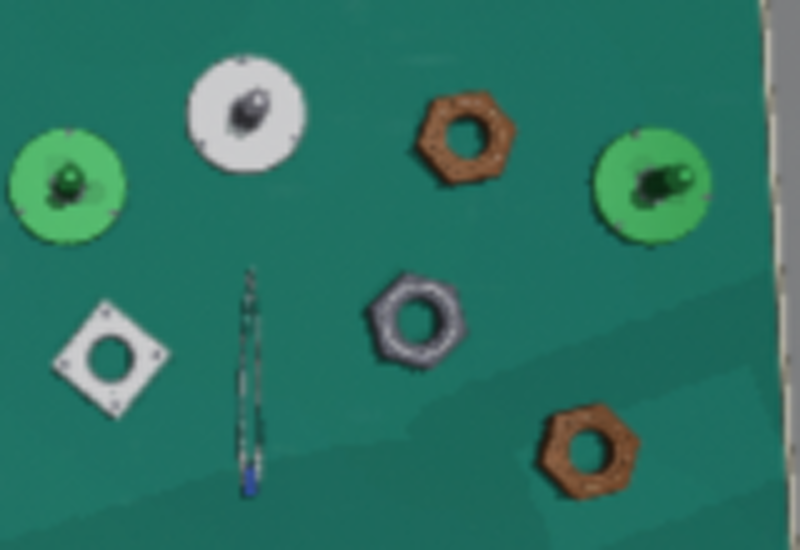

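Left crop: the flange ring with holes is at (87,332), the ball bearing at (415,340), the sleeve at (605,93) and the square foot at (289,97). Right crop: the bare aluminium round foot is at (247,114), the grey nut at (418,320) and the plate at (112,358). Their neighbours are two green posts and two brown nuts. All match their descriptions.

```bash
cat > h.py <<'E'
from bench import status, eyes, r
import numpy as np, cv2
def world(s,uv,z):
    uv=np.atleast_2d(uv).astype(float)
    d=(np.c_[uv,np.ones(len(uv))]@np.linalg.inv(s["mtx"]).T)@s["R"]
    c=-s["R"].T@s["t"]
    return c+d*((z-c[2])/d[:,2])[:,None]
def go(tgt,yaw=None):
    "shift (cm) in the tool frame and rz (rad) from the present pose to TCP tgt"
    st=status.sense(); y0=st["tcp_rot"][2]; a=np.radians(y0)
    from scipy.spatial.transform import Rotation as Ro
    R=Ro.from_euler("xyz",[180,0,y0],degrees=True)
    d=R.inv().apply(np.array(tgt)-st["tool_pos"])/10
    rz=0 if yaw is None else -np.radians((yaw-y0+90)%180-90)
    print("shift cm",d.round(2),"rz",round(rz,3),"now",st["tool_pos"].round(1),st["tcp_rot"].round(2),"t",round(st["time"],2),"gap",round(st["finger_gap"],1),"F",st["ft_force"].round(1))
E
python3 - <<'E'
from h import *
s=eyes.snapshot("top")
def f(side,p): p=np.atleast_2d(p); return (p+.5)/5-.5+[125 if side=="L" else 265,145]
for n,sd,p,z in [("flange","L",[[87,332],[35,332],[139,332]],16),("bearing","L",[[415,340],[368,340],[463,340]],15),("sleeve","L",[[605,93],[571,93],[640,93]],22),
 ("sqfoot","L",[[289,97.5],[230,39],[348,39]],10),("rfoot","R",[[247,114],[188,114],[306,114]],10),
 ("plate","R",[[112,358.5],[105,299],[171,353],[118,419],[53,363]],16),("nut","R",[[417.5,319],[407,272],[457,288],[467,325],[428,368],[378,352],[368,308]],18),
 ("marker","L",[[263,250],[270,487]],7),("driver","L",[[588,232],[601,525]],7),("tweez","R",[[251,270],[250,495]],5),("green","R",[[68,186],[653,186]],10),("brown","R",[[465,138],[588,452]],18)]:
    w=world(s,f(sd,p),z); print(n,w[:,:2].round(1).tolist()); 
    if n in("plate","nut"):
        d=w[1:,:2]-w[0,:2]; print(np.degrees(np.arctan2(d[:,1],d[:,0])).round(1), np.hypot(*d.T).round(1))
E
```

```text
flange [[448.9, 341.3], [449.6, 370.3], [448.1, 312.3]]
bearing [[439.8, 159.0], [440.5, 185.1], [439.2, 132.4]]
sleeve [[574.0, 50.2], [574.5, 69.1], [573.5, 30.8]]
sqfoot [[578.1, 228.7], [612.3, 261.8], [610.4, 195.0]]
rfoot [[558.9, -140.5], [559.7, -107.5], [558.0, -173.4]]
plate [[424.1, -60.5], [457.0, -57.6], [426.3, -93.2], [390.7, -62.8], [422.4, -27.9]]
[   5.   -86.1 -176.    92.9] [33.1 32.7 33.4 32.7]
nut [[441.5, -229.2], [467.6, -224.5], [458.1, -251.6], [437.5, -256.2], [414.5, -233.8], [423.9, -206.8], [448.3, -202.2]]
[  10.2  -53.6  -98.4 -170.3  128.1   75.9] [26.5 27.8 27.3 27.5 28.5 27.8]
marker [[492.7, 244.9], [360.4, 242.3]]
driver [[498.1, 62.2], [335.0, 58.5]]
tweez [[471.6, -140.3], [346.7, -135.4]]
green [[521.0, -39.2], [512.4, -364.8]]
brown [[541.1, -259.5], [366.4, -319.3]]
```

```bash
python3 -c "
from h import *
go([440,159,110],0)"
```

```text
shift cm [ 46.63 -56.23  12.06] rz 0.427 now [ 248.3 -545.8  230.6] [-179.93   -0.     24.45] t 0.2 gap 85.0 F [ 0.   0.1 -1. ]
```

```bash
python3 -m handwheel '{"series": [[[14,-18,0,0,0,0.1,0.85],[46.6,-56.2,0,0,0,0.427,0.85],[46.6,-56.2,0,0,0,0.427,0.85],[46.6,-56.2,0,0,0,0.427,0.85],[46.6,-56.2,0,0,0,0.427,0.85],[46.6,-56.2,0,0,0,0.427,0.85],[46.6,-56.2,0,0,0,0.427,0.85],[46.6,-56.2,0,0,0,0.427,0.85],[46.6,-56.2,0,0,0,0.427,0.85],[46.6,-56.2,0,0,0,0.427,0.85],[46.6,-56.2,0,0,0,0.427,0.85],[46.6,-56.2,12.1,0,0,0.427,0.85]]]}'; python3 -c "
from h import *
go([440,159,110],0)"
```

```text
time: 1.7
tool_pos: [438.1, 141.4, 176.6]
tcp_rot: [-179.8, -0.6, 0.2]
ft_force: [1.0, -0.3, -0.8]
finger_gap: 72.5
grip_force: 0.0
shift cm [ 0.19 -1.76  6.66] rz 0.004 now [438.1 141.4 176.6] [-179.84   -0.6     0.2 ] t 1.7 gap 72.5 F [ 1.  -0.3 -0.8]
```

```bash
python3 -m handwheel '{"series": [[[0,0,0,0,0,0,0.8],[0,0,0,0,0,0,0.8]]]}'
python3 - <<'E'
from h import *
go([440,159,110],0)
s=eyes.snapshot("wrist"); cv2.imwrite("pics/w1.png",s["img"][:,:,::-1])
print((s["mtx"]).round(1).tolist(), (-s["R"].T@s["t"]).round(1))
c=s["R"]@np.array([440,159,15])+s["t"]; c=s["mtx"]@c; print(c[:2]/c[2])
E
```

```text
time: 1.95
tool_pos: [434.3, 136.8, 173.3]
tcp_rot: [180.0, -0.0, -0.0]
ft_force: [0.7, 0.2, 1.2]
finger_gap: 68.4
grip_force: 0.0
shift cm [ 0.57 -2.22  6.33] rz -0.0 now [434.3 136.8 173.3] [ 1.7998e+02 -1.0000e-02 -1.0000e-02] t 1.95 gap 68.4 F [0.7 0.2 1.2]
[[270.7, 0.0, 257.3], [0.0, 270.7, 191.5], [0.0, 0.0, 1.0]] [505.9 136.3 316.4]
[237.23126575 171.42668976]
```

View pics/w1.png

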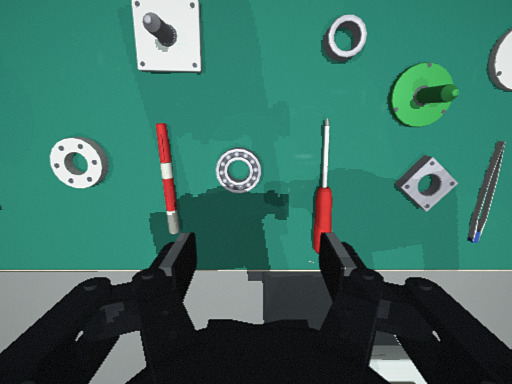

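Wrist view: the bearing is at (240,171) against a predicted (237,171), so the cameras agree to about 3 mm. The way down is clear.

```bash
python3 -m handwheel '{"series": [[[0.5,-2.1,4,0,0,0,0.8],[0.5,-2.1,9,0,0,0,0.8],[0.5,-2.1,13,0,0,0,0.8],[0.5,-2.1,15.5,0,0,0,0.8],[0.5,-2.1,17,0,0,0,0.8],[0.5,-2.1,17.1,0,0,0,0.8],[0.5,-2.1,17.1,0,0,0,0.8]]]}' 50
python3 - <<'E'
from h import *
go([440,158,0],0)
s=eyes.snapshot("wrist"); cv2.imwrite("pics/w2.png",s["img"][:,:,::-1])
E
```

```text
time: 2.88
tool_pos: [440.6, 158.3, 2.9]
tcp_rot: [-180.0, -0.1, -0.0]
ft_force: [-0.2, 0.0, 0.4]
finger_gap: 68.4
grip_force: 0.0
shift cm [-0.06  0.03  0.29] rz -0.001 now [440.6 158.3   2.9] [-1.7997e+02 -1.4000e-01 -4.0000e-02] t 2.88 gap 68.4 F [-0.2  0.   0.4]
```

View pics/w2.png

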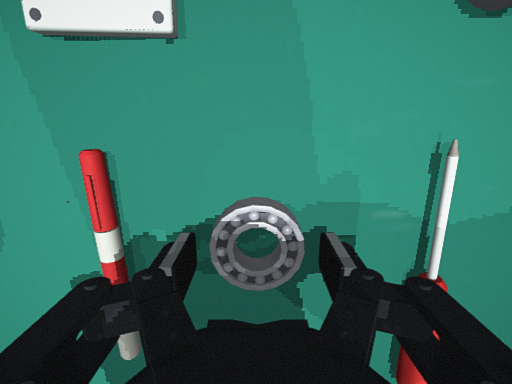

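The bearing is at (257,243), midway between the fingers. Closing now.

```bash
python3 -m handwheel '{"series": [[[0,0,0.2,0,0,0,0.45],[0,0,0.2,0,0,0,0.45],[0,0,0.2,0,0,0,0.45],[0,0,0.2,0,0,0,0.45],[0,0,0.2,0,0,0,0.45],[0,0,0.2,0,0,0,0.45]]]}' 50; python3 -m handwheel '{"series": [[[0,0,-4,0,0,0,0.45],[0,0,-8,0,0,0,0.45],[0,0,-10,0,0,0,0.45],[0,0,-10,0,0,0,0.45],[0,0,-10,0,0,0,0.45]]]}'
python3 - <<'E'
from h import *
go([559,-140,110],0)
s=eyes.snapshot("wrist"); cv2.imwrite("pics/w3.png",s["img"][:,:,::-1])
E
```

```text
time: 3.68
tool_pos: [440.5, 158.6, 1.1]
tcp_rot: [-180.0, -0.1, 0.0]
ft_force: [-4.0, -2.2, 12.0]
finger_gap: 49.7
grip_force: 49.9
time: 4.3
tool_pos: [438.5, 158.1, 98.3]
tcp_rot: [180.0, 0.1, -0.0]
ft_force: [-0.4, -0.4, -1.3]
finger_gap: 49.7
grip_force: 52.7
shift cm [12.05 29.81 -1.17] rz -0.0 now [438.5 158.1  98.3] [ 1.7998e+02  7.0000e-02 -1.0000e-02] t 4.3 gap 49.7 F [-0.4 -0.4 -1.3]
```

View pics/w3.png

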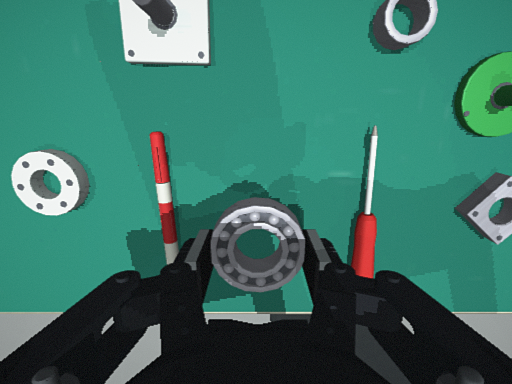

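```bash
python3 -m handwheel '{"series": [[[4,10,0,0,0,0,0.45],[12.1,29.8,0,0,0,0,0.45],[12.1,29.8,0,0,0,0,0.45],[12.1,29.8,0,0,0,0,0.45],[12.1,29.8,0,0,0,0,0.45],[12.1,29.8,0,0,0,0,0.45],[12.1,29.8,0,0,0,0,0.45],[12.1,29.8,0,0,0,0,0.45],[12.1,29.8,0,0,0,0,0.45]]]}'
python3 - <<'E'
from h import *
go([559.6,-140.5,100],0)
s=eyes.snapshot("wrist"); cv2.imwrite("pics/w4.png",cv2.resize(s["img"][150:350,150:390,::-1],(720,600)))
p=status.sense()["tool_pos"]
for q in ([559,-140.5,60],[559,-140.5,10],p+[-.7,0,14]):
    c=s["mtx"]@(s["R"]@np.array(q)+s["t"]); print((c[:2]/c[2]-[150,150])*3)
E
```

```text
time: 5.48
tool_pos: [559.7, -138.3, 99.1]
tcp_rot: [-180.0, 0.0, 0.1]
ft_force: [-0.7, -0.0, -0.8]
finger_gap: 49.3
grip_force: 52.7
shift cm [-0.01  0.22 -0.09] rz 0.002 now [ 559.7 -138.3   99.1] [-1.7998e+02  3.0000e-02  9.0000e-02] t 5.47 gap 49.3 F [-0.7 -0.  -0.8]
[328.87805868 196.72289154]
[327.56705067 134.76356796]
[319.92518913 307.10391149]
```

View pics/w4.png

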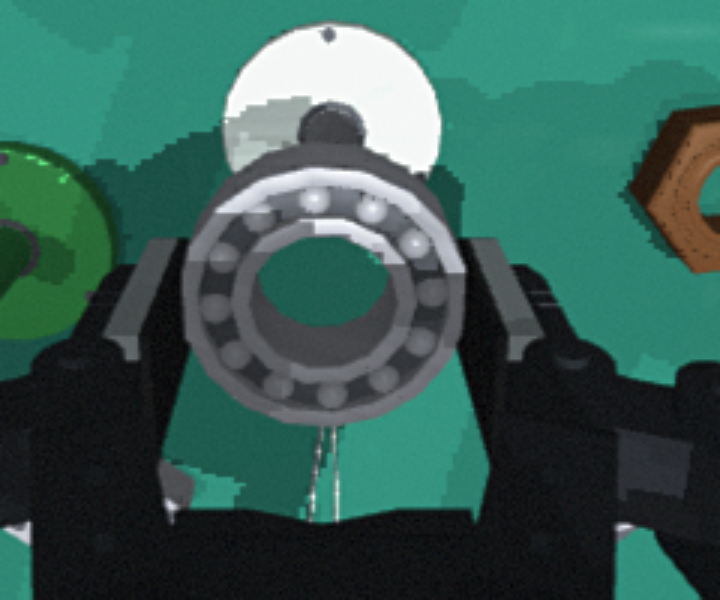

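The foot is at about (332,132) and the bearing bore at about (324,296). I need to shift about 3 mm to −y and 1 mm back in x before lowering.

```bash
python3 -m handwheel '{"series": [[[-0.1,0.3,0,0,0,0,0.45],[-0.1,0.3,2,0,0,0,0.45],[-0.1,0.3,4,0,0,0,0.45],[-0.1,0.3,6,0,0,0,0.45],[-0.1,0.3,7.8,0,0,0,0.45],[-0.1,0.3,8.4,0,0,0,0.45],[-0.1,0.3,8.6,0,0,0,0.45],[-0.1,0.3,8.6,0,0,0,0.45]]]}'; python3 -c "
from h import *
go([559,-140.5,11])"
```

```text
time: 6.52
tool_pos: [559.7, -143.0, 14.0]
tcp_rot: [180.0, -0.1, -0.0]
ft_force: [-0.2, 0.1, -0.7]
finger_gap: 50.2
grip_force: 52.7
shift cm [-0.07 -0.25  0.3 ] rz 0 now [ 559.7 -143.    14. ] [ 1.7998e+02 -6.0000e-02 -1.0000e-02] t 6.53 gap 50.2 F [-0.2  0.1 -0.7]
```

```bash
python3 -m handwheel '{"series": [[[0,-0.15,0.1,0,0,0,0.45],[0,-0.15,0.2,0,0,0,0.45],[0,-0.15,0.3,0,0,0,0.45],[0,-0.15,0.3,0,0,0,0.45]]]}'; python3 -m handwheel '{"series": [[[0,0,0.1,0,0,0,0.45],[0,0,0.1,0,0,0,0.45]]]}'
```

```text
time: 7.02
tool_pos: [559.4, -141.3, 11.3]
tcp_rot: [180.0, -0.0, -0.0]
ft_force: [-2.7, 1.5, 5.1]
finger_gap: 49.9
grip_force: 53.4
time: 7.28
tool_pos: [559.5, -141.3, 11.2]
tcp_rot: [180.0, -0.0, -0.0]
ft_force: [-8.4, 2.0, 15.6]
finger_gap: 49.9
grip_force: 54.2
```

Contact at the expected height. Release and rise.

```bash
python3 -m handwheel '{"series": [[[0,0,0,0,0,0,0.8],[0,0,0,0,0,0,0.8],[0,0,0,0,0,0,0.8],[0,0,0,0,0,0,0.8],[0,0,-5,0,0,0,0.8],[0,0,-9,0,0,0,0.8],[0,0,-11,0,0,0,0.8],[0,0,-11,0,0,0,0.8],[0,0,-11,0,0,0,0.8]]]}'
python3 - <<'E'
from h import *
go([574,50,120],0)
s=eyes.snapshot("wrist"); cv2.imwrite("pics/w5.png",s["img"][:,:,::-1])
E
```

```text
time: 8.4
tool_pos: [558.0, -140.9, 117.2]
tcp_rot: [-179.9, 0.2, -0.0]
ft_force: [-0.6, 0.1, -0.8]
finger_gap: 68.4
grip_force: 0.0
shift cm [  1.6  -19.09  -0.28] rz -0.0 now [ 558.  -140.9  117.2] [-1.7994e+02  1.5000e-01 -1.0000e-02] t 8.4 gap 68.4 F [-0.6  0.1 -0.8]
```

View pics/w5.png

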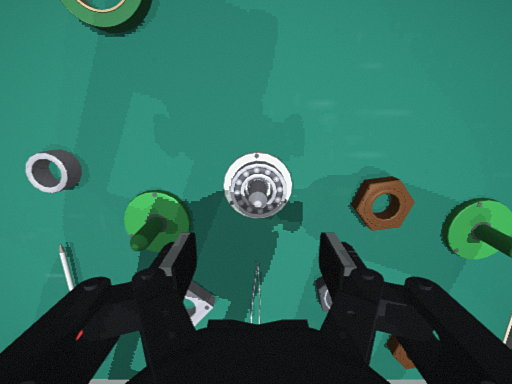

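The bearing lies flat round the post at (258,185). Next the sleeve.

```bash
python3 -m handwheel '{"series": [[[0.8,-7,0,0,0,0,0.7],[1.6,-13,0,0,0,0,0.7],[1.6,-19.1,0,0,0,0,0.7],[1.6,-19.1,0,0,0,0,0.7],[1.6,-19.1,0,0,0,0,0.7],[1.6,-19.1,5,0,0,0,0.7],[1.6,-19.1,9,0,0,0,0.7],[1.6,-19.1,11,0,0,0,0.7],[1.6,-19.1,11.2,0,0,0,0.7],[1.6,-19.1,11.2,0,0,0,0.7]]]}'
python3 - <<'E'
from h import *
go([574,50,5],0)
s=eyes.snapshot("wrist"); cv2.imwrite("pics/w6.png",s["img"][:,:,::-1])
E
```

```text
time: 9.7
tool_pos: [576.4, 49.2, 8.8]
tcp_rot: [180.0, -0.1, -0.1]
ft_force: [0.3, 0.2, 0.7]
finger_gap: 59.9
grip_force: 0.0
shift cm [-0.24 -0.08  0.38] rz -0.001 now [576.4  49.2   8.8] [ 1.8e+02 -1.2e-01 -6.0e-02] t 9.7 gap 59.9 F [0.3 0.2 0.7]
```

View pics/w6.png

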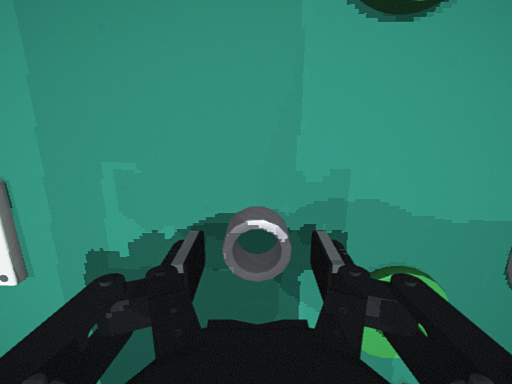

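The sleeve is centred at (257,244). Closing and lifting.

```bash
python3 -m handwheel '{"series": [[[-0.2,0,0.2,0,0,0,0.7],[-0.2,0,0.4,0,0,0,0.7],[-0.2,0,0.4,0,0,0,0.25],[-0.2,0,0.4,0,0,0,0.25],[-0.2,0,0.4,0,0,0,0.25],[-0.2,0,0.4,0,0,0,0.25],[-0.2,0,0.4,0,0,0,0.25],[-0.2,0,0.4,0,0,0,0.25]]]}' 50; python3 -m handwheel '{"series": [[[0,0,-4,0,0,0,0.25],[0,0,-8,0,0,0,0.25],[0,0,-11,0,0,0,0.25],[0,0,-11,0,0,0,0.25],[0,0,-11,0,0,0,0.25]]]}'
python3 - <<'E'
from h import *
go([559.5,-141,115],0)
E
```

```text
time: 10.75
tool_pos: [573.5, 49.8, 3.8]
tcp_rot: [-180.0, -0.0, -0.0]
ft_force: [-1.1, 0.4, 5.7]
finger_gap: 35.6
grip_force: 50.4
time: 11.38
tool_pos: [572.3, 49.7, 111.9]
tcp_rot: [180.0, 0.1, -0.0]
ft_force: [0.1, -0.8, -1.0]
finger_gap: 36.0
grip_force: 50.3
shift cm [-1.27 19.07 -0.31] rz -0.0 now [572.3  49.7 111.9] [ 1.8e+02  1.1e-01 -1.0e-02] t 11.38 gap 36.0 F [ 0.1 -0.8 -1. ]
```

```bash
python3 -m handwheel '{"series": [[[-0.5,6,0,0,0,0,0.25],[-1,12,0,0,0,0,0.25],[-1.3,18,0,0,0,0,0.25],[-1.3,19,0,0,0,0,0.25],[-1.3,19,0,0,0,0,0.25],[-1.3,19,0,0,0,0,0.25]]]}';  python3 - <<'E'
from h import *
go([558.7,-141,31],0)
s=eyes.snapshot("wrist"); cv2.imwrite("pics/w7.png",cv2.resize(s["img"][100:300,150:390,::-1],(720,600)))
E
```

```text
time: 12.12
tool_pos: [559.7, -138.7, 112.3]
tcp_rot: [-179.9, 0.1, 0.1]
ft_force: [0.3, -0.5, -0.4]
finger_gap: 35.6
grip_force: 50.4
shift cm [-0.1   0.23  8.13] rz 0.001 now [ 559.7 -138.7  112.3] [-1.7994e+02  9.0000e-02  5.0000e-02] t 12.12 gap 35.6 F [ 0.3 -0.5 -0.4]
```

View pics/w7.png

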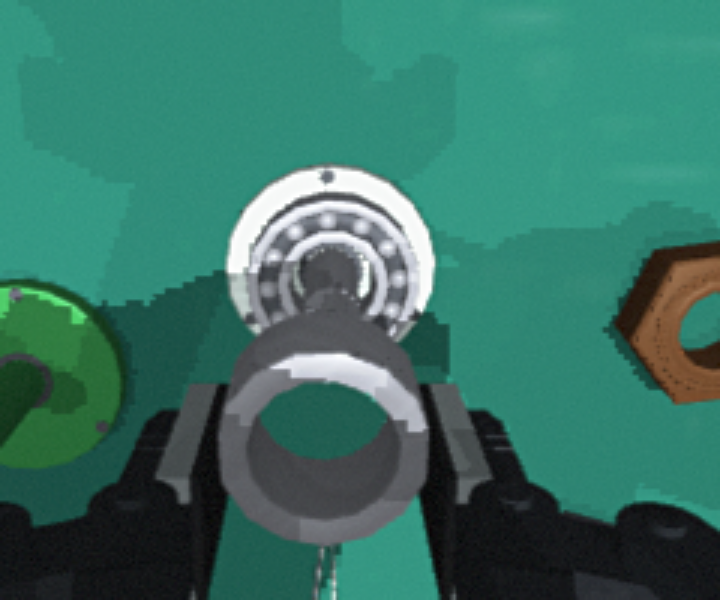

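The sleeve is held level and the bearing sits flat and centred on the post at (331,270). Lowering.

```bash
python3 -m handwheel '{"series": [[[-0.1,0,0,0,0,0,0.25],[-0.1,0,2,0,0,0,0.25],[-0.1,0,4,0,0,0,0.25],[-0.1,0,6,0,0,0,0.25],[-0.1,0,7.5,0,0,0,0.25],[-0.1,0,8,0,0,0,0.25],[-0.1,0,8,0,0,0,0.25],[-0.1,0,8,0,0,0,0.25]]]}'; python3 -m handwheel '{"series": [[[0,0,0.1,0,0,0,0.25],[0,0,0.2,0,0,0,0.25],[0,0,0.3,0,0,0,0.25],[0,0,0.3,0,0,0,0.25]]]}'
```

```text
time: 13.18
tool_pos: [559.8, -140.6, 34.3]
tcp_rot: [180.0, -0.1, -0.0]
ft_force: [0.4, 0.3, -0.6]
finger_gap: 35.6
grip_force: 50.4
time: 13.68
tool_pos: [559.0, -140.2, 30.2]
tcp_rot: [-180.0, 0.0, -0.0]
ft_force: [-0.8, -0.5, -1.1]
finger_gap: 35.5
grip_force: 50.4
```

```bash
python3 -m handwheel '{"series": [[[0,0,0.1,0,0,0,0.25],[0,0,0.2,0,0,0,0.25],[0,0,0.2,0,0,0,0.25]]]}'
```

```text
time: 14.05
tool_pos: [559.2, -140.3, 28.8]
tcp_rot: [180.0, -0.0, -0.0]
ft_force: [-2.6, 0.3, 5.1]
finger_gap: 35.6
grip_force: 50.9
```

```bash
python3 -m handwheel '{"series": [[[0,0,0,0,0,0,0.8],[0,0,0,0,0,0,0.8],[0,0,0,0,0,0,0.8],[0,0,0,0,0,0,0.8],[0,0,-4,0,0,0,0.8],[0,0,-8,0,0,0,0.8],[0,0,-10,0,0,0,0.8],[-6,4.5,-10,0,0,-0.1,0.8],[-11.8,8.9,-10,0,0,-0.209,0.8],[-11.8,8.9,-10,0,0,-0.209,0.8],[-11.8,8.9,-10,0,0,-0.209,0.8],[-11.8,8.9,-10,0,0,-0.209,0.8]]]}'
python3 - <<'E'
from h import *
go([441.5,-229.2,5],12)
s=eyes.snapshot("wrist"); cv2.imwrite("pics/w8.png",s["img"][:,:,::-1])
c=s["mtx"]@(s["R"]@np.array([441.5,-229.2,18])+s["t"]); print(c/c[2])
E
```

```text
time: 15.55
tool_pos: [441.5, -228.8, 128.1]
tcp_rot: [-180.0, -0.0, 11.9]
ft_force: [0.4, 0.2, 0.0]
finger_gap: 68.3
grip_force: 0.0
shift cm [-1.000e-02  4.000e-02  1.231e+01] rz -0.001 now [ 441.5 -228.8  128.1] [-1.7998e+02 -1.0000e-02  1.1950e+01] t 15.55 gap 68.3 F [0.4 0.2 0. ]
[257.3742097  187.81618973   1.        ]
```

View pics/w8.png

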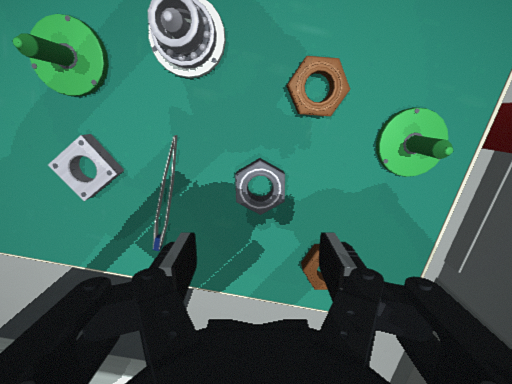

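The grey nut is at (260,184), its flats square to the closing line and the surroundings clear. The sleeve sits flat on the bearing. Descending.

```bash
python3 -m handwheel '{"series": [[[0,0.05,5,0,0,0,0.8],[0,0.05,9,0,0,0,0.8],[0,0.05,11.5,0,0,0,0.8],[0,0.05,12.4,0,0,0,0.8],[0,0.05,12.4,0,0,0,0.8],[0,0.05,12.4,0,0,0,0.4],[0,0.05,12.4,0,0,0,0.4],[0,0.05,12.4,0,0,0,0.4],[0,0.05,12.4,0,0,0,0.4],[0,0.05,12.4,0,0,0,0.4],[0,0.05,12.4,0,0,0,0.4],[0,0.05,12.4,0,0,0,0.4]]]}' 50; python3 -m handwheel '{"series": [[[0,0,-4,0,0,0,0.4],[0,0,-8,0,0,0,0.4],[0,0,-12,0,0,0,0.4],[0,0,-12,0,0,0,0.4],[0,0,-12,0,0,0,0.4]]]}'
python3 - <<'E'
from h import *
go([559,-140.5,125])
s=eyes.snapshot("wrist"); cv2.imwrite("pics/w9.png",s["img"][:,:,::-1])
E
```

```text
time: 17.1
tool_pos: [442.6, -230.5, 6.1]
tcp_rot: [179.9, -0.1, 12.0]
ft_force: [0.5, 1.4, 7.2]
finger_gap: 46.7
grip_force: 52.1
time: 17.73
tool_pos: [440.9, -229.6, 124.0]
tcp_rot: [-180.0, 0.0, 12.0]
ft_force: [-0.7, 0.8, -1.0]
finger_gap: 46.4
grip_force: 52.2
shift cm [13.4  -6.27 -0.1 ] rz 0 now [ 440.9 -229.6  124. ] [-180.      0.     11.96] t 17.73 gap 46.4 F [-0.7  0.8 -1. ]
```

View pics/w9.png

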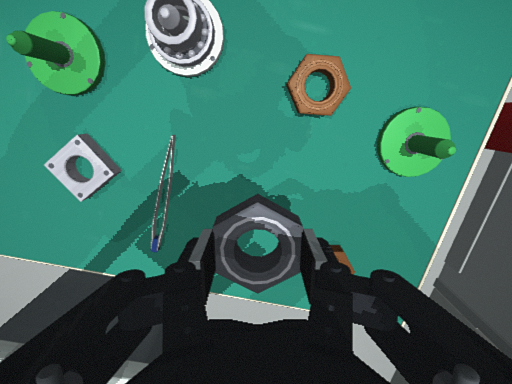

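The nut is held square at (258,243). Moving to hover over the post.

```bash
python3 -m handwheel '{"series": [[[5,-2.3,0,0,0,0,0.4],[10,-4.6,0,0,0,0,0.4],[13.5,-6.2,0,0,0,0,0.4],[13.5,-6.2,0,0,0,0,0.4],[13.5,-6.2,0,0,0,0,0.4],[13.5,-6.2,0,0,0,0,0.4]]]}';  python3 - <<'E'
from h import *
go([560,-140.7,56],12)
E
```

```text
time: 18.52
tool_pos: [559.3, -141.6, 123.5]
tcp_rot: [-180.0, 0.1, 11.9]
ft_force: [-0.5, -0.1, -0.7]
finger_gap: 46.6
grip_force: 52.1
shift cm [ 0.09 -0.08  6.75] rz -0.002 now [ 559.3 -141.6  123.5] [-1.7996e+02  8.0000e-02  1.1910e+01] t 18.52 gap 46.6 F [-0.5 -0.1 -0.7]
```

```bash
python3 -m handwheel '{"series": [[[0,-0.05,2,0,0,0,0.4],[0,-0.05,4,0,0,0,0.4],[0,-0.05,5.5,0,0,0,0.4],[0,-0.05,6.3,0,0,0,0.4],[0,-0.05,6.5,0,0,0,0.4],[0,-0.05,6.6,0,0,0,0.4],[0,-0.05,6.6,0,0,0,0.4]]]}'; python3 -c "
from h import *
go([560,-140.7,53.1],12)"
```

```text
time: 19.4
tool_pos: [560.8, -140.8, 59.0]
tcp_rot: [180.0, -0.1, 12.0]
ft_force: [0.0, -0.7, -0.1]
finger_gap: 46.1
grip_force: 52.2
shift cm [-0.08 -0.02  0.59] rz -0.001 now [ 560.8 -140.8   59. ] [ 1.7996e+02 -6.0000e-02  1.1970e+01] t 19.4 gap 46.1 F [ 0.  -0.7 -0.1]
```

```bash
python3 -m handwheel '{"series": [[[-0.1,0,0.2,0,0,0,0.4],[-0.1,0,0.3,0,0,0,0.4],[-0.1,0,0.4,0,0,0,0.4],[-0.1,0,0.5,0,0,0,0.4],[-0.1,0,0.5,0,0,0,0.4]]]}'; python3 -m handwheel '{"series": [[[0,0,0.1,0,0,0,0.4],[0,0,0.1,0,0,0,0.4]]]}'
```

```text
time: 20.02
tool_pos: [559.3, -140.8, 53.3]
tcp_rot: [-180.0, 0.0, 12.0]
ft_force: [-0.4, 0.4, -1.2]
finger_gap: 46.5
grip_force: 52.1
time: 20.27
tool_pos: [559.5, -140.9, 53.2]
tcp_rot: [180.0, -0.0, 12.0]
ft_force: [-2.5, 1.3, 5.9]
finger_gap: 46.7
grip_force: 52.9
```

```bash
python3 -m handwheel '{"series": [[[0,0,0,0,0,0,0.8],[0,0,0,0,0,0,0.8],[0,0,0,0,0,0,0.8],[0,0,0,0,0,0,0.8],[0,0,-4,0,0,0,0.85],[0,0,-8,0,0,0.1,0.85],[0,0,-8,0,0,0.209,0.85],[0,0,-8,0,0,0.209,0.85],[0,0,-8,0,0,0.209,0.85]]]}'
python3 - <<'E'
from h import *
go([449,341,130],0)
s=eyes.snapshot("wrist"); cv2.imwrite("pics/w10.png",cv2.resize(s["img"][100:300,150:390,::-1],(720,600)))
E
```

```text
time: 21.4
tool_pos: [558.7, -140.6, 131.4]
tcp_rot: [-180.0, 0.1, 0.1]
ft_force: [0.0, 0.7, 0.3]
finger_gap: 72.4
grip_force: 0.0
shift cm [-10.87 -48.19   0.14] rz 0.002 now [ 558.7 -140.6  131.4] [-1.7997e+02  8.0000e-02  1.2000e-01] t 21.4 gap 72.4 F [0.  0.7 0.3]
```

View pics/w10.png

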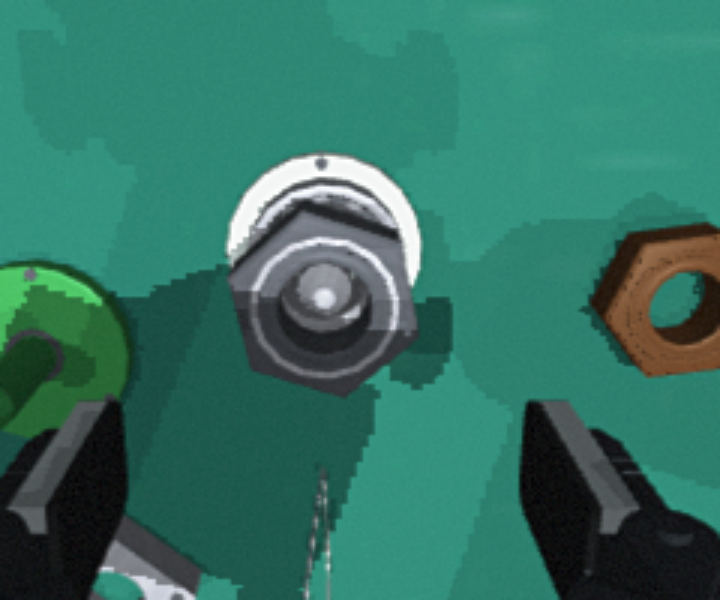

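The nut sits flat over the post at (325,300) and the round-foot stack is complete. That was my last allowed picture, so I carry on by numbers. Now the flange ring.

```bash
python3 -m handwheel '{"series": [[[-1,-5,0,0,0,0,0.9],[-2.3,-11,0,0,0,0,0.9],[-10.9,-48.2,0,0,0,0,0.9],[-10.9,-48.2,0,0,0,0,0.9],[-10.9,-48.2,0,0,0,0,0.9],[-10.9,-48.2,0,0,0,0,0.9],[-10.9,-48.2,0,0,0,0,0.9],[-10.9,-48.2,0,0,0,0,0.9],[-10.9,-48.2,0,0,0,0,0.9],[-10.9,-48.2,0,0,0,0,0.9],[-10.9,-48.2,0,0,0,0,0.9],[-10.9,-48.2,0,0,0,0,0.9]]]}'
python3 - <<'E'
from h import *
go([449,341.3,4],0)
s=eyes.snapshot("wrist"); g=s["img"].astype(int)
m=((g.min(2)>150)).astype(np.uint8)
n,_,st,ce=cv2.connectedComponentsWithStats(m)
for i in range(1,n):
    if st[i,4]>150: print(st[i],ce[i].round(1), world(s,[st[i,0]+st[i,2]/2-.5,st[i,1]+st[i,3]/2-.5],16)[0].round(1))
c=s["mtx"]@(s["R"]@np.array([449,341.3,16])+s["t"]); print(c/c[2])
E
```

```text
time: 22.95
tool_pos: [451.0, 339.8, 132.3]
tcp_rot: [180.0, 0.0, -0.1]
ft_force: [0.1, -0.4, 0.1]
finger_gap: 76.9
grip_force: 0.0
shift cm [-0.2  -0.15 12.83] rz -0.002 now [451.  339.8 132.3] [ 1.7998e+02  0.0000e+00 -1.2000e-01] t 22.95 gap 76.9 F [ 0.1 -0.4  0.1]
[ 343    0   85   84 5060] [381.7  42.2] [579.6 229.5  16. ]
[ 11 103  19  68 221] [ 19.9 136.4] [499.8 562.8  16. ]
[ 228  160   57   51 1405] [255.5 180.8] [452.1 340.6  16. ]
[347 187  11  17 157] [352.2 194.8] [441.6 244.2  16. ]
[ 40 219  20  73 203] [ 49.1 254.3] [374.6 562.6  16. ]
[ 174  301  167   31 2929] [253.6 312. ] [295.  339.8  16. ]
[255.26043119 188.05391654   1.        ]
```

```bash
python3 -m handwheel '{"series": [[[-0.1,-0.1,5,0,0,0,0.9],[-0.1,-0.1,9,0,0,0,0.9],[-0.1,-0.1,11.5,0,0,0,0.9],[-0.1,-0.1,12.9,0,0,0,0.9],[-0.1,-0.1,12.9,0,0,0,0.9],[-0.1,-0.1,12.9,0,0,0,0.9]]]}'; python3 -m handwheel '{"series": [[[0,0,0,0,0,0,0.9],[0,0,0,0,0,0,0.5],[0,0,0,0,0,0,0.5],[0,0,0,0,0,0,0.5],[0,0,0,0,0,0,0.5],[0,0,0,0,0,0,0.5],[0,0,0,0,0,0,0.5]]]}' 50
```

```text
time: 23.75
tool_pos: [450.5, 342.7, 4.8]
tcp_rot: [-179.9, -0.1, -0.0]
ft_force: [-0.0, -0.2, 0.1]
finger_gap: 76.6
grip_force: 0.0
time: 24.62
tool_pos: [450.1, 342.7, 5.1]
tcp_rot: [-180.0, -0.1, -0.0]
ft_force: [-3.8, -2.7, 10.6]
finger_gap: 55.8
grip_force: 50.5
```

```bash
python3 -m handwheel '{"series": [[[0,0,-4,0,0,0,0.5],[0,0,-8,0,0,0,0.5],[0,0,-11,0,0,0,0.5],[4,3.5,-11,0,0,0,0.5],[8,7,-11,0,0,0,0.5],[12.9,11.3,-11,0,0,0,0.5],[12.9,11.3,-11,0,0,0,0.5],[12.9,11.3,-11,0,0,0,0.5],[12.9,11.3,-11,0,0,0,0.5],[12.9,11.3,-11,0,0,0,0.5]]]}'
python3 - <<'E'
from h import *
go([579,229,18],0)
s=eyes.snapshot("wrist"); g=s["img"].astype(int)
m=((g.min(2)>130)).astype(np.uint8)
n,_,st,ce=cv2.connectedComponentsWithStats(m)
for i in range(1,n):
    if st[i,4]>300: print(st[i], ce[i].round(1))
p=status.sense()["tool_pos"]
for q in ([578.1-33,228.7-33,10],[578.1+33,228.7+33,10],p+[-.7,0,11]):
    c=s["mtx"]@(s["R"]@np.array(q)+s["t"]); print((c[:2]/c[2]).round(1))
E
```

```text
time: 25.88
tool_pos: [577.6, 230.2, 113.4]
tcp_rot: [-180.0, 0.0, 0.1]
ft_force: [0.3, -0.5, -1.4]
finger_gap: 55.3
grip_force: 53.3
shift cm [0.14 0.12 9.54] rz 0.001 now [577.6 230.2 113.4] [-1.8e+02  1.0e-02  9.0e-02] t 25.88 gap 55.3 F [ 0.3 -0.5 -1.4]
[  33    0   51  100 1669] [61.5 65.5]
[ 225  153   72   51 2682] [260.1 173.2]
[ 208  199  101   41 2330] [259.4 219.1]
[ 210  254   95   39 1331] [258.2 271.8]
[291.8 221.6]
[222.3 154.4]
[256.5 249.5]
```

```bash
python3 -m handwheel '{"series": [[[0,0.2,0,0,0,0,0.5],[0,0.2,2,0,0,0,0.5],[0,0.2,4,0,0,0,0.5],[0,0.2,6,0,0,0,0.5],[0,0.2,8,0,0,0,0.5],[0,0.2,9.3,0,0,0,0.5],[0,0.2,9.5,0,0,0,0.5],[0,0.2,9.5,0,0,0,0.5],[0,0.2,9.5,0,0,0,0.5]]]}'; python3 -c "
from h import *
go([579,228,15.1],0)"
```

```text
time: 27.05
tool_pos: [579.3, 227.5, 19.5]
tcp_rot: [-180.0, -0.1, -0.0]
ft_force: [-1.1, -0.2, -0.5]
finger_gap: 55.0
grip_force: 53.3
shift cm [-0.03 -0.05  0.44] rz -0.0 now [579.3 227.5  19.5] [-1.7997e+02 -1.1000e-01 -1.0000e-02] t 27.05 gap 55.0 F [-1.1 -0.2 -0.5]
```

```bash
python3 -m handwheel '{"series": [[[0,0,0.2,0,0,0,0.5],[0,0,0.3,0,0,0,0.5],[0,0,0.4,0,0,0,0.5],[0,0,0.4,0,0,0,0.5]]]}'; python3 -m handwheel '{"series": [[[0,0,0.1,0,0,0,0.5],[0,0,0.1,0,0,0,0.5]]]}'
```

```text
time: 27.55
tool_pos: [578.6, 227.2, 15.3]
tcp_rot: [-180.0, -0.0, -0.0]
ft_force: [-2.6, -1.4, 5.5]
finger_gap: 55.3
grip_force: 54.0
time: 27.8
tool_pos: [578.6, 227.2, 15.2]
tcp_rot: [180.0, -0.0, -0.0]
ft_force: [-8.4, -2.6, 14.9]
finger_gap: 55.6
grip_force: 54.9
```

```bash
python3 -m handwheel '{"series": [[[0,0,0,0,0,0,0.9],[0,0,0,0,0,0,0.9],[0,0,0,0,0,0,0.9],[0,0,0,0,0,0,0.9],[0,0,-5,0,0,0,0.9],[0,0,-10,0,0,0,0.8],[0,0,-11,0,0,0,0.8],[0,0,-11,0,0,0,0.8]]]}'; python3 -m handwheel '{"series": [[[-3,5,0,0,0,-0.15,0.8],[-6,11,0,0,0,-0.3,0.8],[-9,17,0,0,0,-0.45,0.8],[-12,22,0,0,0,-0.6,0.8],[-14,26,0,0,0,-0.75,0.8],[-15.4,28.8,0,0,0,-0.855,0.8],[-15.4,28.8,0,0,0,-0.855,0.8],[-15.4,28.8,0,0,0,-0.855,0.8],[-15.4,28.8,0,0,0,-0.855,0.8],[-15.4,28.8,0,0,0,-0.855,0.8]]]}'
python3 - <<'E'
from h import *
go([424.1,-60.5,4],49)
s=eyes.snapshot("wrist"); g=s["img"].astype(int)
m=((g.min(2)>120)).astype(np.uint8)
cs,_=cv2.findContours(m,cv2.RETR_EXTERNAL,cv2.CHAIN_APPROX_NONE)
for c in cs:
    if cv2.contourArea(c)>600:
        b=cv2.minAreaRect(c); print(np.round(b[0],1),np.round(b[1],1),round(b[2],1), world(s,b[0],16)[0].round(1))
c=s["mtx"]@(s["R"]@np.array([424.1,-60.5,16])+s["t"]); print((c/c[2]).round(1))
E
```

```text
time: 28.8
tool_pos: [579.0, 227.4, 124.2]
tcp_rot: [-180.0, -0.1, -0.0]
ft_force: [-0.3, -0.2, -0.1]
finger_gap: 68.4
grip_force: 0.0
time: 30.05
tool_pos: [424.5, -60.0, 123.1]
tcp_rot: [-180.0, 0.0, 49.0]
ft_force: [0.5, 0.2, -0.0]
finger_gap: 68.5
grip_force: 0.0
shift cm [-0.06  0.   11.91] rz 0.001 now [424.5 -60.  123.1] [-1.7997e+02  1.0000e-02  4.9030e+01] t 30.05 gap 68.5 F [ 0.5  0.2 -0. ]
[113.7 375. ] [35.5 43.1] 38.0 [ 139.5 -123.1   16. ]
[206.7 311.2] [70.8 40.6] 43.1 [ 288.9 -129.9   16. ]
[ 18.4 294.3] [68.4 29.9] 37.3 [149.4  20.2  16. ]
[258.5 188.5] [45. 49.] 90.0 [425.1 -60.4  16. ]
[461.3 172.6] [48.7 60.8] 63.4 [ 580. -174.   16.]
[414.  153.9] [47.9 73.3] 30.3 [ 555.6 -129.4   16. ]
[ 49.4 201.8] [223.6  95.6] 43.1 [262.1  63.   16. ]
[257.8 189.2   1. ]
```

The plate is exactly aligned (0° skew) and centred. Grasping.

```bash
python3 -m handwheel '{"series": [[[0,0,5,0,0,0,0.8],[0,0,9,0,0,0,0.8],[0,0,11,0,0,0,0.8],[0,0,12,0,0,0,0.8],[0,0,12,0,0,0,0.8],[0,0,12,0,0,0,0.8],[0,0,12,0,0,0,0.35],[0,0,12,0,0,0,0.35],[0,0,12,0,0,0,0.35],[0,0,12,0,0,0,0.35],[0,0,12,0,0,0,0.35],[0,0,12,0,0,0,0.35]]]}' 50; python3 -m handwheel '{"series": [[[0,0,-4,0,0,0,0.35],[0,0,-8,0,0,0,0.35],[0,0,-12,0,0,0,0.35],[0,0,-12,0,0,0,0.35],[0,0,-12,0,0,0,0.35]]]}'
python3 - <<'E'
from h import *
go([578.5,227.6,124],49)
E
```

```text
time: 31.6
tool_pos: [425.5, -61.1, 4.6]
tcp_rot: [179.9, -0.1, 49.0]
ft_force: [-0.8, 1.0, 6.4]
finger_gap: 44.7
grip_force: 51.5
time: 32.22
tool_pos: [424.0, -60.7, 122.9]
tcp_rot: [-180.0, 0.0, 49.0]
ft_force: [0.5, -0.1, -2.2]
finger_gap: 44.7
grip_force: 52.2
shift cm [31.89 -7.28 -0.11] rz -0.0 now [424.  -60.7 122.9] [-179.99    0.     48.97] t 32.23 gap 44.7 F [ 0.5 -0.1 -2.2]
```

```bash
python3 -m handwheel '{"series": [[[5,-1.2,0,0,0,0,0.35],[11,-2.5,0,0,0,0,0.35],[17,-3.9,0,0,0,0,0.35],[23,-5.3,0,0,0,0,0.35],[29,-6.6,0,0,0,0,0.35],[31.9,-7.3,0,0,0,0,0.35],[31.9,-7.3,0,0,0,0,0.35],[31.9,-7.3,0,0,0,0,0.35],[31.9,-7.3,0,0,0,0,0.35],[31.9,-7.3,0,0,0,0,0.35]]]}'
python3 - <<'E'
from h import *
go([579,227.8,33],49)
E
```

```text
time: 33.48
tool_pos: [578.5, 226.8, 123.4]
tcp_rot: [180.0, 0.0, 48.9]
ft_force: [-0.1, 0.3, -0.9]
finger_gap: 44.6
grip_force: 52.2
shift cm [ 0.11 -0.03  9.04] rz -0.002 now [578.5 226.8 123.4] [180.     0.    48.91] t 33.48 gap 44.6 F [-0.1  0.3 -0.9]
```

```bash
python3 -m handwheel '{"series": [[[0,0,2,0,0,0,0.35],[0,0,4,0,0,0,0.35],[0,0,6,0,0,0,0.35],[0,0,8,0,0,0,0.35],[0,0,8.8,0,0,0,0.35],[0,0,8.9,0,0,0,0.35],[0,0,8.9,0,0,0,0.35],[0,0,8.9,0,0,0,0.35]]]}'; python3 -c "
from h import *
go([579,228,30.6],49)"
```

```text
time: 34.48
tool_pos: [579.5, 228.1, 35.5]
tcp_rot: [179.9, -0.1, 49.0]
ft_force: [-0.3, 0.1, -0.4]
finger_gap: 44.4
grip_force: 52.2
shift cm [-0.04 -0.03  0.49] rz -0.0 now [579.5 228.1  35.5] [ 1.7994e+02 -9.0000e-02  4.8980e+01] t 34.48 gap 44.4 F [-0.3  0.1 -0.4]
```

```bash
python3 -m handwheel '{"series": [[[0,0,0.2,0,0,0,0.35],[0,0,0.3,0,0,0,0.35],[0,0,0.4,0,0,0,0.35],[0,0,0.4,0,0,0,0.35]]]}'; python3 -m handwheel '{"series": [[[0,0,0.1,0,0,0,0.35],[0,0,0.1,0,0,0,0.35]]]}'
```

```text
time: 34.98
tool_pos: [578.7, 227.8, 30.8]
tcp_rot: [180.0, -0.0, 49.0]
ft_force: [-2.1, -0.3, 2.6]
finger_gap: 44.4
grip_force: 52.6
time: 35.22
tool_pos: [578.9, 227.9, 30.7]
tcp_rot: [180.0, -0.0, 49.0]
ft_force: [-5.3, -1.8, 9.7]
finger_gap: 44.4
grip_force: 53.4
```

Seated at the expected height. Release, back off, and check the top camera by numbers.

```bash
python3 -m handwheel '{"series": [[[0,0,0,0,0,0,0.8],[0,0,0,0,0,0,0.8],[0,0,0,0,0,0,0.8],[0,0,0,0,0,0,0.8],[0,0,-5,0,0,0,0.8],[0,0,-10,0,0,0,0.8],[0,0,-14,0,0,0,0.8],[-6,0,-14,0,0,0,0.8],[-12,0,-14,0,0,0,0.8],[-12,0,-14,0,0,0,0.8],[-12,0,-14,0,0,0,0.8]]]}'
python3 - <<'E'
from h import *
a=cv2.imread("pics/cL.png"),cv2.imread("pics/cR.png")
i=eyes.snapshot("top")["img"][:,:,::-1]
for n,c,o in(("L",125,a[0]),("R",265,a[1])):
    b=cv2.resize(i[145:255,c:c+160],(800,550),interpolation=cv2.INTER_CUBIC)
    m=(np.abs(b.astype(int)-o).max(2)>60).astype(np.uint8)
    k,_,st,_=cv2.connectedComponentsWithStats(m)
    print(n,[s[:5].tolist() for s in st[1:] if s[4]>100])
s=eyes.snapshot("wrist"); g=s["img"].astype(int)
m=((g.min(2)>130)).astype(np.uint8)
cs,_=cv2.findContours(m,cv2.RETR_EXTERNAL,cv2.CHAIN_APPROX_NONE)
for c in cs:
    if cv2.contourArea(c)>600:
        b=cv2.minAreaRect(c); print(np.round(b[0],1),np.round(b[1],1),round(b[2],1), world(s,b[0],42)[0].round(1))
print(status.sense()["tool_pos"])
for q in([578,228,42],[578,228,10]):
    c=s["mtx"]@(s["R"]@np.array(q)+s["t"]); print((c/c[2]).round(1))
E
```

```text
time: 36.6
tool_pos: [500.4, 137.3, 169.9]
tcp_rot: [180.0, -0.1, 48.9]
ft_force: [-0.0, 0.1, 0.0]
finger_gap: 68.4
grip_force: 0.0
L [[0, 0, 447, 325, 88055], [418, 0, 84, 432, 11314], [234, 38, 110, 115, 4082], [455, 59, 17, 18, 199], [571, 58, 69, 69, 2192], [261, 76, 43, 39, 999], [278, 221, 83, 44, 2218], [256, 250, 15, 14, 154], [253, 265, 23, 61, 911], [278, 266, 88, 66, 3359], [30, 270, 111, 119, 8526], [242, 280, 11, 17, 144], [390, 301, 62, 67, 2146], [752, 306, 48, 98, 2326], [449, 314, 14, 40, 289], [7, 317, 6, 25, 104], [366, 320, 18, 55, 571], [257, 329, 21, 155, 2150], [0, 342, 26, 208, 2987], [384, 367, 106, 183, 13260], [11, 370, 11, 25, 137], [17, 420, 9, 23, 122], [23, 456, 12, 33, 192], [30, 527, 9, 23, 106]]
R [[194, 57, 111, 110, 6273], [377, 277, 86, 86, 3073], [420, 297, 24, 40, 296], [52, 300, 118, 118, 6172], [365, 308, 23, 52, 286]]
[ 70.5 247. ] [141. 210.] 0.0 [295.8 218.9  42. ]
[257.6  56.8] [76.6 72.9] 50.9 [579.  227.6  42. ]
[501.07169868 137.92919568 170.10956425]
[256.5  57.2   1. ]
[256.5  63.2   1. ]
```

```bash
python3 -m handwheel '{"series": [[[-5,2.5,-3,0,0,0,0.8],[-10,5,-3,0,0,0,0.8],[-15,7.5,-3,0,0,0,0.8],[-20,10,-3,0,0,0,0.8],[-25,12.5,-3,0,0,0,0.8],[-30,15,-3,0,0,0,0.8],[-35.8,17.8,-3,0,0,0,0.8],[-35.8,17.8,-3,0,0,0,0.8],[-35.8,17.8,-3,0,0,0,0.8],[-35.8,17.8,-3,0,0,0,0.8]]]}'
python3 - <<'E'
from h import *
o=cv2.imread("pics/cL.png")
t=eyes.snapshot("top");i=t["img"][:,:,::-1]
b=cv2.resize(i[145:255,125:285],(800,550),interpolation=cv2.INTER_CUBIC)
m=(np.abs(b.astype(int)-o).max(2)>60).astype(np.uint8)
k,_,st,_=cv2.connectedComponentsWithStats(m)
print([s[:5].tolist() for s in st[1:] if s[4]>100])
m=((b.min(2)>150)).astype(np.uint8); cs,_=cv2.findContours(m[:200],cv2.RETR_EXTERNAL,cv2.CHAIN_APPROX_NONE)
for c in cs:
    if cv2.contourArea(c)>600: print(cv2.boundingRect(c))
for q in([578,228,42],[578,228,10]):
    c=t["mtx"]@(t["R"]@np.array(q)+t["t"]); print(((c/c[2])[:2]-[125,145]+.5)*5-.5)
E
```

```text
time: 37.95
tool_pos: [400.1, -248.6, 199.4]
tcp_rot: [-180.0, -0.0, 49.1]
ft_force: [0.5, 0.4, -0.3]
finger_gap: 68.2
grip_force: 0.0
[[571, 58, 68, 68, 2147], [251, 65, 44, 46, 636], [592, 73, 26, 8, 108], [216, 82, 15, 24, 227], [278, 83, 65, 71, 1343], [285, 88, 20, 29, 235], [33, 279, 108, 107, 7548], [368, 293, 95, 94, 5503], [753, 306, 47, 99, 2288]]
(300, 100, 46, 55)
(220, 35, 127, 120)
[277.4287763  88.8440111]
[290.31039256  97.63200444]
```

Only the job's own parts have moved; the marker, screwdriver and tweezers are unchanged. Handing in.

```bash
python3 -c "
from bench import r
print(r.hand_in())"
```

```text
the job is handed in; nothing more can be done
None
```

Both posts are loaded in the order asked, each part seated at its expected height, the marker, screwdriver and tweezers unmoved, and the job was handed in at about 38 s; I saw the round-foot stack in a picture but checked the square-foot stack only by numbers (seating height, force, camera position), my picture allowance being used up.

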